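Probe the cradle contacts and snap the cap onto the probe

ROBOT

A 6-joint arm with a two-finger parallel gripper is mounted at the origin on the work surface. World frame = base frame: x ahead of the robot, y to its left, z up, the work surface at z = 0. Lengths are in m, angles in rad, forces in N, time in s.
With the tool pointing down it reaches from about 0.25 to 0.775 m from the base axis. Payload 4 kg.
Tool frame: the origin (TCP) lies midway between the tips of the shut fingers; the grasp point (between the pads) lies 19 mm behind it (robot.tcp_to_grasp is the distance from the TCP to the grasp point, in m); x points along the fingers, y is the direction in which the jaws open and shut, and the axes are right-handed (so a half turn about x gives the same grasp; the last joint's range is limited). The gripper opens to 94 mm and grips with 3 to 60 N. Pads are 16 mm wide; open, the fingers measure 119 mm over their backs; the gripper's body (75 mm by 177 mm) begins 78 mm behind the grasp point.
Start: joints at [1.034, 0.087, 1.371, -0, 1.684, -0.103], TCP at [0.231, 0.499, 0.206] pointing down, gripper open.
Joint ranges: [-3.1, 3.1], [-0.76, 2.03], [0.27, 2.55], [-1.08, 4.22], [0.17, 2.65], [-2.57, 2.57]. Speed limits (rad/s): [2.79, 2.79, 3.14, 3.14, 3.14, 3.14].

INTERFACE

Orientations are given as [roll, pitch, yaw] about the fixed x, y, z axes, in that order (R = Rz(yaw) Ry(pitch) Rx(roll)).
In Python, from bench import robot gives the robot as it stands.
- The arm moves only by the tool send_rows, never from a script. Its argument "increments" is a list of rows, each a list of 5 numbers: the opening, from -1 (shut) to 1 (fully open), so that 0 is half open, then the shift along the tool's x, y, z in m, then the turn about the tool's x in rad. In form: [[hand, tx, ty, tz, roll], ...]. A call has 1 to 5 rows; each row is the pose to reach, as a shift and turn from the pose commanded when the call began, along the tool's axes at that moment; what a row does not reach only later rows make up. A row lasts 1/12 s, in which the tool goes at most 41.7 mm and 7.16 degrees, less where a joint would pass 70% of its speed; a pose out of reach is approached as far as the arm can. A call with a gripper value outside its range is refused whole. The fingers move at their own pace and stop on an object; the grip force is fixed at half the most. Time passes only in rows, so rows that repeat a pose let the fingers close. It gives the time, the measured TCP pose, the force and the opening at its end, in the units of the state.
- robot.get_obs(): the state, without advancing time (a new reading comes with each control period).
- robot.snapshot(name): name is "side" or "top"; returns a dict with "image" (384x512x3 uint8, red, green, blue), "intrinsics" (3x3 intrinsics, pixels), "k1" (the pictures are not rectified: a ray, as slopes to the right and down, at radius r is drawn at 1 + k1 r^2 times it, then the intrinsics apply), "world_from_camera" (4x4, takes a point from camera to world coordinates). Camera axes: x right, y down, z forward; pixel columns grow to the right and rows downward; lengths in m; the calibration is good to about 2 mm. A picture is of the moment at which its call begins. There is no depth.
- robot.close_job(): hands the job in, once; it reports no verdict.
The state is a dict: "time": time; "joint_positions": joint angles; "qvel": joint speeds; "joint_torque": joint torques, N m; "tool_pos": TCP position; "ee_rot": TCP orientation; "wrist_force": force on the tool from outside, world axes, zero at the start; "wrist_torque": the same for the moment, N m; "width": finger opening in m.
Only numpy, scipy, OpenCV 4.12 (cv2) and the standard library are available. Lean on these libraries where they do the work, as an engineer would, in place of code of your own. Each camera call takes 0.05 s, during which the arm holds its last target.

TASK

Check the battery cradle: take the test probe out of its stand and press down with its tip, one after another, each of the three sprung contacts, beginning with the one beside the raised stop block and going along the row. Then push the probe's nose straight down into the snap cap waiting in its holder: past the click, until the collar sits fully home on the cap's rim. Finish while still holding the probe and pressing it down firmly into the cap (about 10 N); do not let go, and leave the carton, the label roll and the check weight alone.

Things in the scene. Friction and masses are not known exactly. Their poses are not given: they have to be found in the camera images.
- probe_grip (a point): Centre of the handle of the test probe (121 mm long, about 120 g), which stands upright, tip down, in the stand. Handle: black, square 24 x 24 mm, 70 mm tall (35 mm above and below this point). z points up along the probe, x and y are square to the flat sides. The underside of the collar is 41 mm, the tip's end 86 mm below this point.
- probe_tip (a point): End of the probe's tip, on its axis, 86 mm below the handle's centre. The steel nose, from the collar down: 14 mm neck, 20 mm bead (widest 23 to 25 mm below the collar), cone of about 34 degrees, 8 mm wide tip.
- probe: The whole test probe; origin at the end of its tip, z up along the probe. Between handle and nose is a round collar, 34 mm diameter, 6 mm thick, its underside 45 mm above the tip's end; at the start the collar rests on the stand's top, the nose hanging loosely in the hole.
- stand: Probe stand: fixed aluminium block 70 x 70 mm, 55 mm tall, with one 25 mm hole from top to bottom; origin at the centre of its underside, z up. The stand and the cap holder may change sides.
- cap: Snap cap (loose, about 170 g): grey cup, 40 mm diameter, 50 mm tall, mouth up, bore 25 mm, standing in the holder and rising 30 mm out of it. Origin at the centre of its underside, which is 8 mm above the table; z up. Fully home, the probe's collar sits on its rim and the probe's tip is 5 mm above its underside.
- cap_rim (a point): Centre of the cap's mouth, at rim height, 50 mm above its underside. 16 mm below the rim four sprung steel balls stand into the bore, leaving 16 mm: the probe's bead must push past them (about 10 to 20 N, most when the tip is some 15 mm above the cap's underside); at the click the force drops, some 3 mm farther its collar meets the rim.
- holder: Cap holder: fixed grey block 85 x 85 mm, 28 mm tall, with a round socket 44 mm wide and 20 mm deep in which the cap stands; origin at the centre of its underside, z up.
- cradle: Battery cradle: fixed grey tray 70 x 170 mm, floor 24 mm above the table, 8 mm high lips along its long sides, three round brass contacts along its middle line. Origin at the centre of its underside, z up; y points along the row towards the raised stop block (54 x 18 mm, top 45 mm above the table) at the +y end. It may be turned any way round.
- contact1_top (a point): Centre of the top face of sprung contact 1, the one next to the stop block: brass, 16 mm diameter, standing 10 mm above the tray floor (34 mm above the table) when not pressed. Neighbouring contacts are 42 mm apart.
- contact2_top (a point): Centre of the top face of sprung contact 2, the one in the middle: brass, 16 mm diameter, standing 10 mm above the tray floor (34 mm above the table) when not pressed. Neighbouring contacts are 42 mm apart.
- contact3_top (a point): Centre of the top face of sprung contact 3, the one at the far end from the stop block: brass, 16 mm diameter, standing 10 mm above the tray floor (34 mm above the table) when not pressed. Neighbouring contacts are 42 mm apart.
- contact1 (a joint): How far contact 1 is pressed down, m: 0 free, 0.006 at its stop. It yields to about 1.2 N and takes 3.6 N at the stop; pressed counts from 0.0025.
- contact2 (a joint): How far contact 2 is pressed down, m: 0 free, 0.006 at its stop. It yields to about 1.2 N and takes 3.6 N at the stop; pressed counts from 0.0025.
- contact3 (a joint): How far contact 3 is pressed down, m: 0 free, 0.006 at its stop. It yields to about 1.2 N and takes 3.6 N at the stop; pressed counts from 0.0025.
- carton: Bystander: cardboard box 60 x 100 x 50 mm, origin at the centre of its underside. Leave alone.
- label_roll: Bystander: roll of blank labels lying flat, 90 mm diameter, 50 mm tall, origin at the centre of its underside. Leave alone.
- weight: Bystander: steel check weight, 34 mm diameter, 45 mm tall, origin at the centre of its underside. Leave alone.
Not all that is in view belongs to the job. There is more than one size of the probe; the job needs the smallest. There is more than one size of the holder; the job needs the middle-sized.

How it is judged:
By the outcome, as a careful person would: the job done as asked, in the order asked, and still so for the second after the job is handed in, while the arm keeps its last pose, push and grip.
It also fails if it takes over 51 s, if anything falls off the work surface, if the arm or the gripper's body presses on something with over 40 N, if the wrist force passes 120 N, or if a joint passes its speed limit or range.

## Working session

There is one attempt and no reset: what is moved stays moved. The work goes in short steps, Python scripts to look and compute and a tool call to move; the robot and the scene stay as the last step left them, time stands still between calls to the robot, and variables do not carry over. Pictures are saved under pics/ and viewed, and the job is handed in when it is done.

Besides the shell and the picture viewer there is one more tool, called after "Emit:" in YAML: its name, and indented under it one key for each argument. send_rows: Moves the arm, as the interface text tells. Its arguments: {"type":"object","properties":{"increments":{"type":"array"}},"required":["increments"]}

```bash
ls; mkdir -p pics; python3 - <<'E'
from bench import robot
import cv2,numpy as np
print(robot.get_obs())
for n in("side","top"):
    s=robot.snapshot(n); cv2.imwrite(f"pics/{n}0.png",s["image"][:,:,::-1])
    np.savez(f"pics/{n}0.npz",**s); print(n,s["intrinsics"],s["k1"],s["world_from_camera"])
print(robot.tcp_to_grasp)
E
```

```text
pics
{'time': 0.0, 'joint_positions': array([ 1.03390942e+00,  8.79301921e-02,  1.37225902e+00, -5.49923975e-05,
        1.68357709e+00, -1.03136042e-01]), 'qvel': array([-0.0002781 ,  0.00074809,  0.00018551, -0.00145435, -0.00069001,
        0.00178963]), 'joint_torque': array([ 3.02710714e-04, -3.40178847e+01, -3.02430832e+01,  7.18663190e-02,
        3.29462020e-02, -1.37553716e-04]), 'tool_pos': array([0.23090933, 0.49857412, 0.20431532]), 'ee_rot': array([-1.64879263,  1.56862199, -2.08254962]), 'wrist_force': array([-0.22017257, -0.16129419, -0.55740237]), 'wrist_torque': array([ 0.00607981, -0.03415999, -0.03813747]), 'width': 0.09413665817539142}
side [[404.77782827   0.         258.07844143]
 [  0.         404.77782827 189.60210458]
 [  0.           0.           1.        ]] -0.036778238207762846 [[ 0.89251317 -0.24299244  0.379967    0.16643004]
 [-0.45076038 -0.50922656  0.73314623 -0.70526457]
 [ 0.0153403  -0.82561673 -0.56402277  0.62125163]
 [ 0.          0.          0.          1.        ]]
top [[498.72583847   0.         254.79045842]
 [  0.         498.72583847 188.71842264]
 [  0.           0.           1.        ]] -0.2038654779179359 [[ 0.01178064 -0.98288912  0.18382111  0.30797185]
 [-0.99991413 -0.01263501 -0.00347723  0.02363229]
 [ 0.00574032 -0.18376437 -0.98295356  1.32207886]
 [ 0.          0.          0.          1.        ]]
0.0188
```

View pics/side0.png

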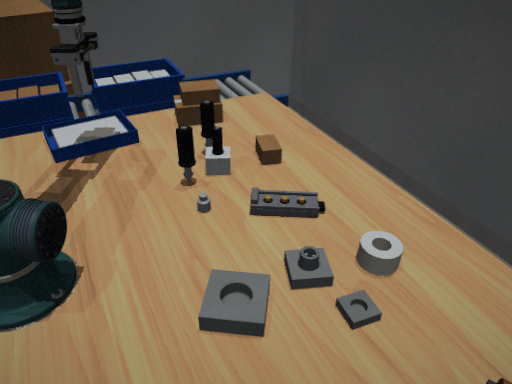

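View pics/top0.png

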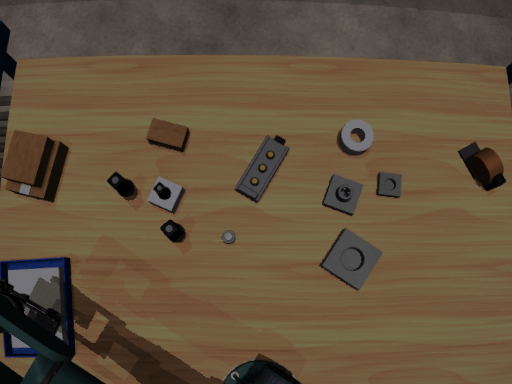

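```bash
python3 - <<'E'
import cv2,numpy as np
a=cv2.imread("pics/side0.png");b=cv2.imread("pics/top0.png")
A=cv2.resize(a[175:225,240:335],(760,400),interpolation=cv2.INTER_CUBIC)
B=cv2.resize(b[125:210,225:300],None,fx=6.5,fy=6.5,interpolation=cv2.INTER_CUBIC)
cv2.imwrite("pics/zs.png",A);cv2.imwrite("pics/zt.png",cv2.convertScaleAbs(B,alpha=1.6))
C=cv2.resize(b[165:245,100:195],None,fx=7,fy=7,interpolation=cv2.INTER_CUBIC)
cv2.imwrite("pics/zp.png",cv2.convertScaleAbs(C,alpha=1.8))
D=cv2.resize(b[165:225,315:375],None,fx=9,fy=9,interpolation=cv2.INTER_CUBIC)
cv2.imwrite("pics/zc.png",cv2.convertScaleAbs(D,alpha=1.8))
E
```

```text
(no output)
```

View pics/zs.png

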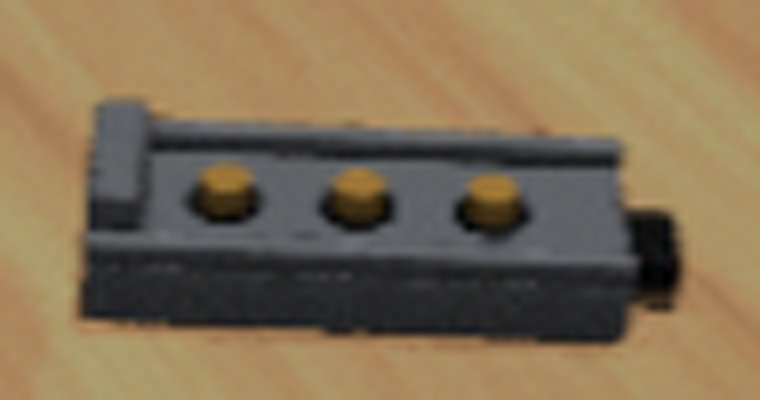

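View pics/zt.png

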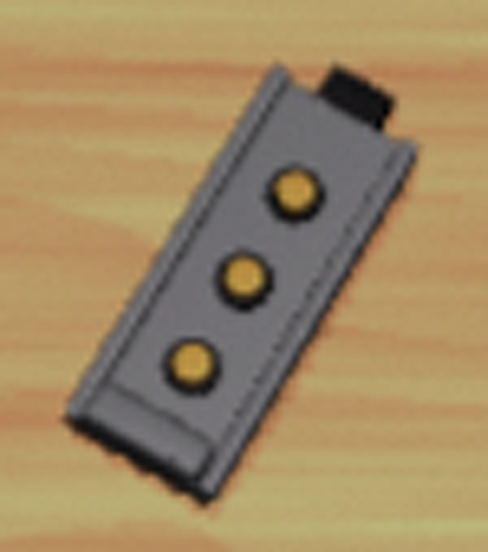

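View pics/zp.png

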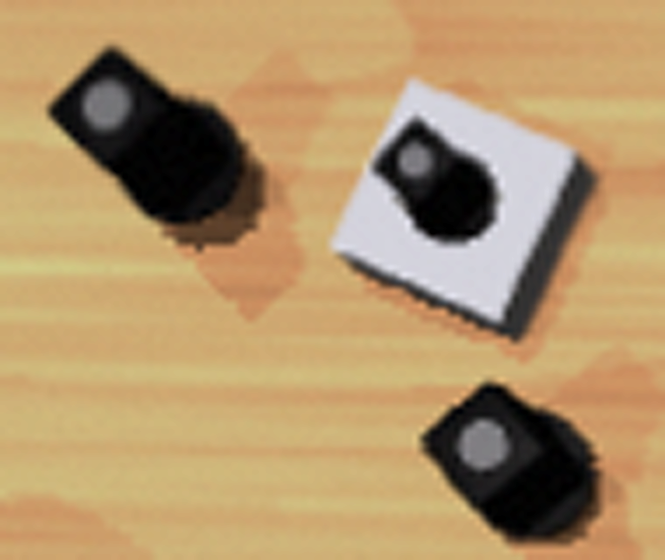

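View pics/zc.png

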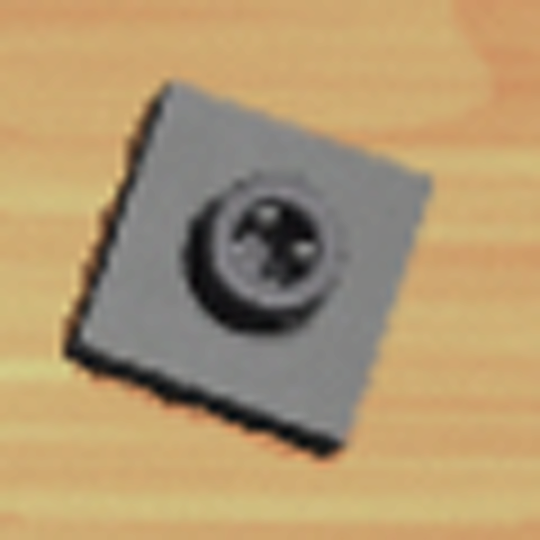

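```bash
cat > h.py <<'E'
import cv2,numpy as np
from scipy.spatial.transform import Rotation as Ro
def load(n): return dict(np.load(f"pics/{n}.npz"))
def ray(s,uv):
    p=cv2.undistortPoints(np.array(uv,float).reshape(-1,1,2),s["intrinsics"],np.array([float(s["k1"]),0,0,0,0])).reshape(-1,2)
    T=s["world_from_camera"]; d=np.c_[p,np.ones(len(p))]@T[:3,:3].T
    return T[:3,3],d
def plane(s,uv,z):
    o,d=ray(s,uv); return o+d*((z-o[2])/d[:,2])[:,None]
def proj(s,P):
    T=np.linalg.inv(s["world_from_camera"]); r=cv2.Rodrigues(T[:3,:3])[0]
    return cv2.projectPoints(np.array(P,float).reshape(-1,3),r,T[:3,3],s["intrinsics"],np.array([float(s["k1"]),0,0,0,0]))[0].reshape(-1,2)
def tri(s1,u1,s2,u2):
    A=np.zeros((3,3));b=np.zeros(3)
    for s,u in((s1,u1),(s2,u2)):
        o,d=ray(s,[u]);d=d[0]/np.linalg.norm(d[0]);M=np.eye(3)-np.outer(d,d);A+=M;b+=M@o
    return np.linalg.solve(A,b)
def blobs(m,lo=4):
    n,l,st,c=cv2.connectedComponentsWithStats(m.astype(np.uint8)); return [(st[i],c[i]) for i in range(1,n) if st[i,4]>=lo]
E
python3 - <<'E'
from h import *
S=load("side0");T=load("top0")
for n,s in(("side",S),("top",T)):
    im=s["image"];hsv=cv2.cvtColor(im,cv2.COLOR_RGB2HSV)
    m=(hsv[...,0]>14)&(hsv[...,0]<28)&(hsv[...,1]>150)
    box=(slice(180,220),slice(245,320)) if n=="side" else (slice(130,205),slice(232,292))
    mm=np.zeros_like(m);mm[box]=m[box]
    for st,c in blobs(mm): print(n,st,c,plane(s,[c],.034 if n=="top" else .032))
# stand top corners, white area
im=T["image"];h=cv2.cvtColor(im,cv2.COLOR_RGB2HSV)
print(h[185,175],h[188,159],h[200,165])
m=(h[...,1]<40)&(h[...,2]>110);mm=np.zeros_like(m);mm[170:220,140:190]=m[170:220,140:190]
b=max(blobs(mm),key=lambda x:x[0][4]);print(b)
cs,_=cv2.findContours(mm.astype(np.uint8),cv2.RETR_EXTERNAL,cv2.CHAIN_APPROX_NONE)
c=max(cs,key=cv2.contourArea);r=cv2.minAreaRect(plane(T,c.reshape(-1,2),.055)[:,:2].astype(np.float32));print("stand",r)
E
```

```text
side [265 196   6   6  30] [267.56666667 198.46666667] [[0.56710161 0.01534313 0.032     ]]
side [282 196   6   7  28] [284.5        199.21428571] [[ 0.60380877 -0.00578152  0.032     ]]
side [298 197   7   6  30] [301.16666667 199.66666667] [[ 0.64049009 -0.02549301  0.032     ]]
top [267 152   6   6  29] [269.89655172 154.31034483] [[ 0.64266798 -0.02008739  0.034     ]]
top [260 165   5   6  26] [262.  167.5] [[0.60629704 0.00064607 0.034     ]]
top [251 178   6   6  29] [253.89655172 180.68965517] [[0.57034937 0.02168507 0.034     ]]
[120  10 122] [130  11  70] [120  11 115]
(array([147, 177,  34,  33, 453], dtype=int32), array([165.08388521, 193.84547461]))
stand ((0.5313709378242493, 0.2544708549976349), (0.06794794648885727, 0.06893616169691086), 66.92495727539062)
```

```bash
python3 - <<'E'
import cv2
a=cv2.imread("pics/side0.png")
cv2.imwrite("pics/zsp.png",cv2.convertScaleAbs(cv2.resize(a[90:195,165:245],None,fx=5.5,fy=5.5,interpolation=cv2.INTER_CUBIC),alpha=2))
cv2.imwrite("pics/zsc.png",cv2.convertScaleAbs(cv2.resize(a[235:300,275:345],None,fx=8,fy=8,interpolation=cv2.INTER_CUBIC),alpha=1.8))
E
```

```text
(no output)
```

View pics/zsp.png

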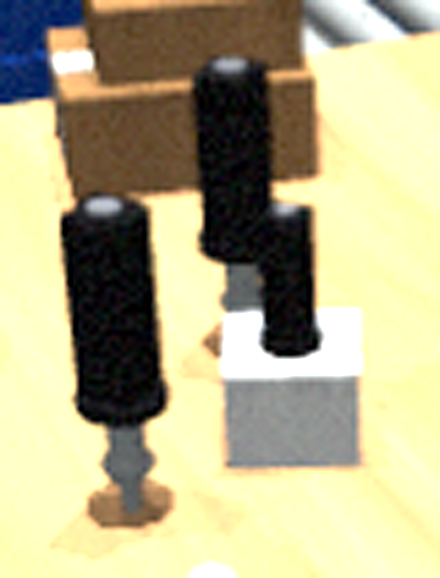

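View pics/zsc.png

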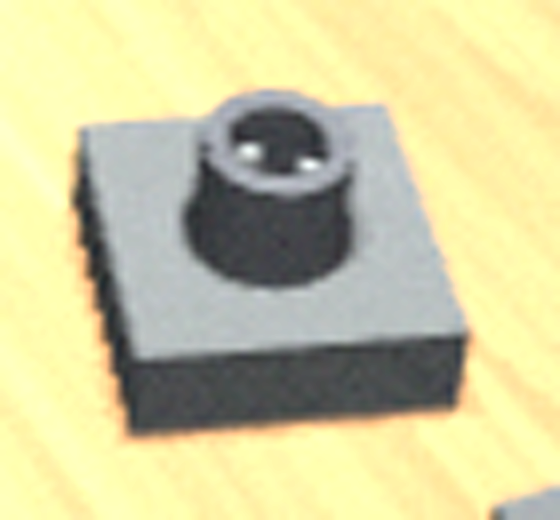

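```bash
python3 - <<'E'
from h import *
S=load("side0");T=load("top0")
def disc(s,box,name,f):
    im=s["image"];h=cv2.cvtColor(im,cv2.COLOR_RGB2HSV);v=cv2.cvtColor(im,cv2.COLOR_RGB2GRAY)
    y0,y1,x0,x1=box;sub=v[y0:y1,x0:x1]; print(name);print(sub)
disc(T,(182,194,152,168),"probe top",0)
disc(S,(124,136,210,226),"probe side",0)
disc(T,(182,204,335,357),"cap top",0)
disc(S,(243,266,297,322),"cap side",0)
E
```

```text
probe top
[[ 95  96  96 107 117 118  68  39  62 117 118 117 118 118 118 118]
 [ 97  98 100 115 117  68  20  11  14  62  94 117 118 117 117 119]
 [100  99 108 116  81  24  11  11  10  16  39  94 117 117 117 118]
 [ 97 102 113  80  33  12  32  42  18  12  15  41  94 118 119 118]
 [ 98 108  79  34  13  42  60  64  59  31  15  18  40  73  96 118]
 [103  93  39  13  12  61  68  68  68  44  17  16  16  24  39  63]
 [110  61  18  10  11  65  67  68  68  48  16  18  10   2   5  17]
 [114  63  18  10  10  41  66  67  57  31  15  12   3   3   1   4]
 [116 109  77  21  12  19  27  33  26  20   7   5   1   2   2   3]
 [117 118 113  78  19  11  11  16  14  10   2   0   2   0   0   2]
 [117 118 118 113  76  16  12  15  14   6   0   2   2   1   1   2]
 [119 118 118 118  81  49   9   9   5   1   1   3   2   2   1   1]]
probe side
[[ 12   6   9   4  67 125 143 142 144 145 141 147 147 146 150 148]
 [  4   0   4   8  70 125 146 148 145 146 145 144 148 149 147 147]
 [  3   3   5   6  39  78 108 120 121 132 146 143 143 149 148 149]
 [  3   7   2   6  39  72  98 102  94  72  67  89 127 143 148 148]
 [  3 
[... 3782 characters left out ...]
39  37  42  39  52  64  68  60  43  37
   33  36  36  66  96 108 107]
 [ 94  59  34  35  33  35  36  38  39  39  37  40  39  40  39  37  37  34
   41  38  36  66  93 106 107]
 [ 86  42  26  31  32  36  33  34  39  42  38  40  38  40  40  41  37  39
   40  39  33  60  88 101 106]
 [ 82  36  31  31  33  34  35  38  40  39  39  36  38  39  38  40  36  35
   40  35  31  41  83  97 103]
 [ 87  46  29  31  32  34  34  38  35  37  38  36  42  39  39  39  38  39
   37  36  34  42  78  97 105]
 [ 92  53  28  33  34  38  36  34  40  36  40  38  36  37  38  39  38  36
   33  37  31  42  78  95  99]
 [ 96  67  34  34  31  37  36  37  38  37  39  38  40  31  38  37  38  37
   38  37  31  43  81  96 104]]
```

```bash
python3 - <<'E'
from h import *
S=load("side0");T=load("top0")
for n,t,s,z in(("probe",(158.9,187.5),(216.8,126.9),.131),("cap",(345.5,191.7),(309.2,252.3),.058),
  ("c1",(253.9,180.7),(267.6,197.6),.034),("c2",(262,167.5),(284.5,198.2),.034),("c3",(269.9,154.3),(301.2,198.9),.034),
  ("big1",(115.1,179.7),(206.7,102),.2),("big2",(169,228.3),(183.5,127),.2)):
    print(n,tri(T,t,S,s),plane(T,[t],z)[0],plane(S,[s],z)[0])
# stand: side view corners of top
im=T["image"]
# handle top corners: dark edges between handle top & white
print(plane(T,[(159.0,181.9),(153.5,188)],.131))
from bench import robot
o=robot.get_obs();R=Ro.from_euler('xyz',o["ee_rot"]).as_matrix();print(R.round(3))
# holder square yaw
h=cv2.cvtColor(im,cv2.COLOR_RGB2HSV)
m=(h[...,1]<60)&(h[...,2]>50)&(h[...,2]<110);mm=np.zeros_like(m);mm[165:220,318:368]=m[165:220,318:368]
cs,_=cv2.findContours(mm.astype(np.uint8),cv2.RETR_EXTERNAL,cv2.CHAIN_APPROX_NONE);c=max(cs,key=cv2.contourArea)
print(cv2.minAreaRect(plane(T,c.reshape(-1,2),.028)[:,:2].astype(np.float32)))
E
```

```text
probe [0.5308752  0.25368876 0.13233769] [0.53073103 0.25406005 0.131     ] [0.53229495 0.25628563 0.131     ]
cap [ 0.53943954 -0.21655056  0.05631921] [ 0.53951872 -0.21641675  0.058     ] [ 0.53789675 -0.21792412  0.058     ]
c1 [0.57099262 0.02176815 0.02940146] [0.57032167 0.02167565 0.034     ] [0.56756089 0.0161544  0.034     ]
c2 [6.07384497e-01 5.15843768e-04 2.99135771e-02] [0.60629704 0.00064607 0.034     ] [ 0.60449366 -0.00437989  0.034     ]
c3 [ 0.64387086 -0.02028387  0.02990794] [ 0.64269658 -0.02009643  0.034     ] [ 0.64069263 -0.02503831  0.034     ]
big1 [0.54202744 0.3554003  0.16579632] [0.53501494 0.34561    0.2       ] [0.51391163 0.27574362 0.2       ]
big2 [0.42726112 0.2186342  0.16834277] [0.42391482 0.21330118 0.2       ] [0.40910159 0.15404694 0.2       ]
[[0.54470235 0.25448198 0.131     ]
 [0.52931579 0.26741944 0.131     ]]
[[-0.001  0.42   0.907]
 [-0.002  0.907 -0.42 ]
 [-1.    -0.002 -0.   ]]
((0.5403420329093933, -0.21535396575927734), (0.0839942917227745, 0.08423798531293869), 69.89421081542969)
```

Emit:
send_rows:
  increments:
    - [1, -0.01, -0.01, 0.037, 0.12]
    - [1, -0.02, -0.02, 0.075, 0.24]
    - [1, -0.025, -0.029, 0.113, 0.36]
    - [1, -0.025, -0.039, 0.15, 0.48]
    - [1, -0.025, -0.048, 0.188, 0.6]

```text
time: 0.52
tool_pos: [0.3825, 0.3753, 0.2307]
ee_rot: [1.891, 1.57, 0.852]
wrist_force: [0.7, 1.0, -0.1]
width: 0.094
```

```bash
cat > go.py <<'E'
import sys
from h import *
from bench import robot
def go(x,y,z,yaw=None):
    o=robot.get_obs();R=Ro.from_euler('xyz',o["ee_rot"]).as_matrix();p=o["tool_pos"]
    cy=np.degrees(np.arctan2(R[1,1],R[0,1]))
    print("t",round(o["time"],2),"tcp",p.round(4),"yaw",cy.round(2),"axdown",R[:,0].round(3),"w",round(o["width"],4),"F",o["wrist_force"].round(2),"q",o["joint_positions"].round(2))
    print("shift",(R.T@(np.array([x,y,z])-p)).round(4),"roll",None if yaw is None else np.radians((cy-yaw+180)%360-180).round(4))
if __name__=="__main__": go(*map(float,sys.argv[1:]))
E
python3 go.py .531 .254 .2 -43.5
```

```text
t 0.52 tcp [0.3825 0.3753 0.2307] yaw 30.47 axdown [ 0.  0. -1.] w 0.094 F [ 0.69  1.02 -0.12] q [0.67 0.05 1.36 0.   1.73 0.14]
shift [0.0307 0.0664 0.1798] roll 1.291
```

Emit:
send_rows:
  increments:
    - [1, 0, 0.013, 0.036, 0.12]
    - [1, 0, 0.026, 0.072, 0.24]
    - [1, 0, 0.039, 0.108, 0.36]
    - [1, 0, 0.052, 0.144, 0.48]
    - [1, 0, 0.064, 0.175, 0.6]

```text
time: 0.93
tool_pos: [0.5275, 0.2568, 0.2298]
ee_rot: [-0.817, 1.57, -2.458]
wrist_force: [0.7, 0.3, -0.2]
width: 0.0939
```

Emit:
send_rows:
  increments:
    - [1, 0, 0, 0, 0.12]
    - [1, 0, 0, 0, 0.24]
    - [1, 0, 0, 0, 0.36]
    - [1, 0, 0, 0, 0.48]
    - [1, 0, 0, 0, 0.6]

```text
time: 1.35
tool_pos: [0.526, 0.2586, 0.2296]
ee_rot: [-0.6, 1.569, -2.841]
wrist_force: [-0.1, 0.5, 0.1]
width: 0.0943
```

```bash
python3 go.py .531 .254 .16 -43.5
```

```text
t 1.35 tcp [0.526  0.2586 0.2296] yaw -38.35 axdown [-0.001 -0.    -1.   ] w 0.0943 F [-0.08  0.5   0.07] q [0.36 0.17 1.24 0.   1.74 1.03]
shift [0.0696 0.0068 0.0004] roll 0.0898
```

Emit:
send_rows:
  increments:
    - [1, 0.03, 0.0034, 0, 0.045]
    - [1, 0.06, 0.0068, 0, 0.09]
    - [1, 0.069, 0.0068, 0, 0.09]
    - [1, 0.069, 0.0068, 0, 0.09]

```text
time: 1.68
tool_pos: [0.5291, 0.2538, 0.157]
ee_rot: [-0.486, 1.562, -2.809]
wrist_force: [-1.2, -0.3, -0.3]
width: 0.0943
```

```bash
python3 go.py .531 .254 .086 -43.5; python3 - <<'E'
from bench import robot
import cv2,numpy as np
o=[]
for n,b in(("side",(80,195,150,280)),("top",(150,250,100,230))):
    s=robot.snapshot(n);np.savez(f"pics/{n}1.npz",**s)
    o.append(cv2.resize(s["image"][b[0]:b[1],b[2]:b[3],::-1],(395,350),interpolation=cv2.INTER_CUBIC))
cv2.imwrite("pics/v1.png",cv2.convertScaleAbs(np.hstack(o),alpha=1.8))
E
```

```text
t 1.68 tcp [0.5291 0.2538 0.157 ] yaw -43.1 axdown [-0.008 -0.003 -1.   ] w 0.0943 F [-1.21 -0.33 -0.28] q [0.35 0.19 1.35 0.   1.61 1.1 ]
shift [ 0.071   0.0015 -0.002 ] roll 0.007
```

View pics/v1.png

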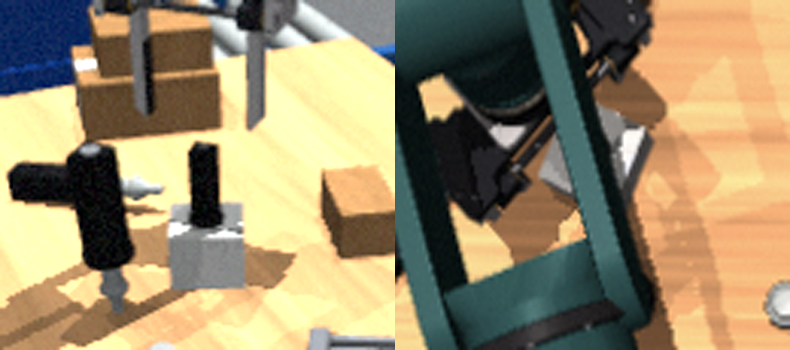

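```bash
python3 go.py .531 .254 .086 -43.5; python3 - <<'E'
from bench import robot
import cv2,numpy as np
o=[]
for k in range(3):
  for n,b in(("side",(80,195,150,280)),):
    s=robot.snapshot(n)
    o.append(cv2.resize(s["image"][b[0]:b[1],b[2]:b[3],::-1],(260,230),interpolation=cv2.INTER_CUBIC))
cv2.imwrite("pics/v2.png",cv2.convertScaleAbs(np.hstack(o),alpha=1.8))
E
python3 go.py .531 .254 .086 -43.5
```

```text
t 1.78 tcp [0.5315 0.2548 0.1619] yaw -43.09 axdown [-0.  0. -1.] w 0.094 F [-1.    0.68 -0.36] q [0.35 0.19 1.35 0.   1.61 1.1 ]
shift [0.0759 0.0002 0.0009] roll 0.0072
t 1.93 tcp [0.5325 0.2552 0.1639] yaw -43.11 axdown [ 0.004  0.002 -1.   ] w 0.0938 F [ 0.18 -0.05 -0.9 ] q [0.35 0.19 1.34 0.   1.61 1.1 ]
shift [ 0.0779 -0.0004  0.0022] roll 0.0069
```

View pics/v2.png

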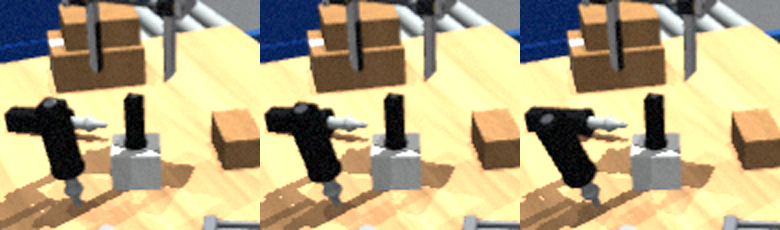

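Emit:
send_rows:
  increments:
    - [1, 0, 0, 0, 0]
    - [1, 0, 0, 0, 0]
    - [1, 0, 0, 0, 0]
    - [1, 0, 0, 0, 0]
    - [1, 0, 0, 0, 0]

```text
time: 2.35
tool_pos: [0.5315, 0.2547, 0.1617]
ee_rot: [2.763, 1.571, 0.439]
wrist_force: [-0.0, 0.2, 1.1]
width: 0.0941
```

```bash
python3 go.py .531 .254 .086 -43.5; python3 - <<'E'
from bench import robot
import cv2,numpy as np
o=[]
for n,b in(("side",(60,195,150,290)),("top",(150,250,90,230))):
    s=robot.snapshot(n);np.savez(f"pics/{n}2.npz",**s)
    o.append(cv2.resize(s["image"][b[0]:b[1],b[2]:b[3],::-1],(395,360),interpolation=cv2.INTER_CUBIC))
cv2.imwrite("pics/v3.png",cv2.convertScaleAbs(np.hstack(o),alpha=1.8))
E
python3 go.py .531 .254 .086 -43.5
```

```text
t 2.35 tcp [0.5315 0.2547 0.1617] yaw -43.14 axdown [ 0.  0. -1.] w 0.0941 F [-0.02  0.23  1.12] q [0.35 0.19 1.35 0.   1.61 1.1 ]
shift [0.0757 0.0001 0.0009] roll 0.0063
t 2.45 tcp [0.5315 0.2547 0.1615] yaw -43.14 axdown [-0.  0. -1.] w 0.0939 F [ 0.4  -0.15  0.35] q [0.35 0.19 1.35 0.   1.61 1.1 ]
shift [0.0755 0.0001 0.0008] roll 0.0062
```

View pics/v3.png

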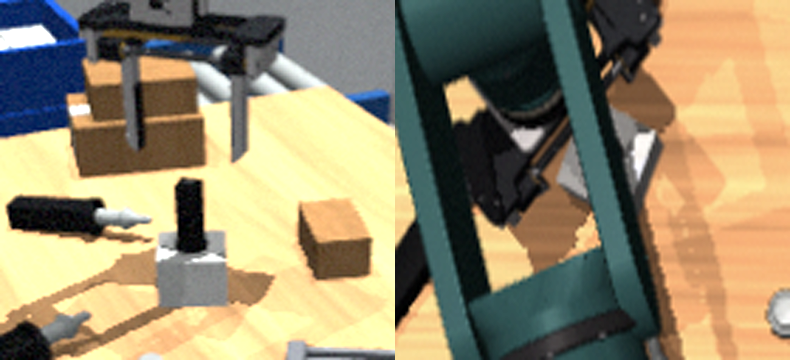

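Emit:
send_rows:
  increments:
    - [1, 0.02, 0, 0.0005, 0]
    - [1, 0.045, 0, 0.0005, 0]
    - [1, 0.066, 0, 0.0005, 0]
    - [1, 0.0765, 0, 0.0005, 0]
    - [1, 0.0795, 0, 0.0005, 0]

```text
time: 2.87
tool_pos: [0.5295, 0.2537, 0.0791]
ee_rot: [-0.476, 1.566, -2.799]
wrist_force: [-0.4, -0.2, -0.1]
width: 0.0938
```

Emit:
send_rows:
  increments:
    - [1, 0, 0, 0, 0]
    - [1, 0, 0, 0, 0]
    - [1, 0, 0, 0, 0]

```text
time: 3.12
tool_pos: [0.5323, 0.2548, 0.0839]
ee_rot: [2.7, 1.567, 0.376]
wrist_force: [0.2, 0.1, -0.9]
width: 0.0938
```

```bash
python3 go.py .531 .254 .082 -43.5; python3 - <<'E'
from bench import robot
import cv2,numpy as np
s=robot.snapshot("side");np.savez("pics/side3.npz",**s)
cv2.imwrite("pics/v4.png",cv2.convertScaleAbs(cv2.resize(s["image"][90:190,165:275,::-1],None,fx=6,fy=6,interpolation=cv2.INTER_CUBIC),alpha=1.8))
E
```

```text
t 3.12 tcp [0.5323 0.2548 0.0839] yaw -43.14 axdown [ 0.003  0.001 -1.   ] w 0.0938 F [ 0.16  0.09 -0.87] q [0.35 0.23 1.46 0.   1.46 1.1 ]
shift [ 0.0019 -0.0004  0.0015] roll 0.0062
```

View pics/v4.png

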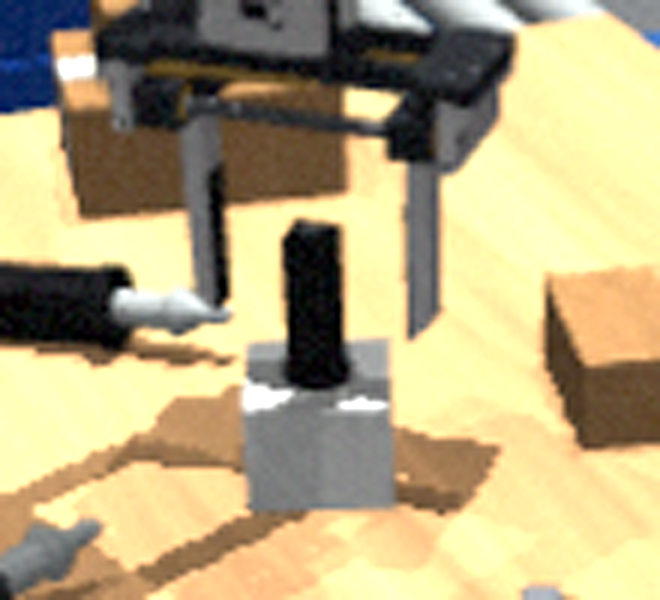

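Emit:
send_rows:
  increments:
    - [-1, 0, 0, 0, 0]
    - [-1, 0, 0, 0, 0]
    - [-1, 0, 0, 0, 0]
    - [-1, 0, 0, 0, 0]
    - [-1, 0, 0, 0, 0]

```text
time: 3.58
tool_pos: [0.5311, 0.2543, 0.0821]
ee_rot: [3.061, 1.571, 0.737]
wrist_force: [-0.6, 0.0, 0.4]
width: 0.0638
```

Emit:
send_rows:
  increments:
    - [-1, 0, 0, 0, 0]
    - [-1, 0, 0, 0, 0]
    - [-1, 0, 0, 0, 0]
    - [-1, 0, 0, 0, 0]
    - [-1, 0, 0, 0, 0]

```text
time: 4.0
tool_pos: [0.5311, 0.2544, 0.0819]
ee_rot: [-1.446, 1.571, 2.513]
wrist_force: [-0.5, -0.3, -1.0]
width: 0.0309
```

```bash
python3 go.py .531 .254 .082 -43.5
```

```text
t 4.0 tcp [0.5311 0.2544 0.0819] yaw -43.14 axdown [-0.  0. -1.] w 0.0309 F [-0.51 -0.28 -1.05] q [0.35 0.23 1.46 0.   1.46 1.1 ]
shift [-0.0001  0.0002  0.0003] roll 0.0062
```

Emit:
send_rows:
  increments:
    - [-1, 0, 0, 0, 0]
    - [-1, 0, 0, 0, 0]
    - [-1, 0, 0, 0, 0]
    - [-1, 0, 0, 0, 0]
    - [-1, 0, 0, 0, 0]

```text
time: 4.42
tool_pos: [0.5311, 0.2543, 0.082]
ee_rot: [-1.98, 1.571, 1.979]
wrist_force: [1.0, -0.5, 0.6]
width: 0.0242
```

```bash
python3 go.py .531 .254 .082 -43.5
```

```text
t 4.42 tcp [0.5311 0.2543 0.082 ] yaw -43.14 axdown [-0.  0. -1.] w 0.0242 F [ 0.95 -0.49  0.57] q [0.35 0.23 1.46 0.   1.46 1.1 ]
shift [-0.      0.0001  0.0003] roll 0.0062
```

Emit:
send_rows:
  increments:
    - [-1, -0.008, 0, 0, 0]
    - [-1, -0.025, 0, 0, 0]
    - [-1, -0.05, 0, 0, 0]
    - [-1, -0.075, 0, 0, 0]
    - [-1, -0.09, 0, 0, 0]

```text
time: 4.83
tool_pos: [0.532, 0.2546, 0.1754]
ee_rot: [2.69, 1.567, 0.366]
wrist_force: [0.5, 0.4, -0.8]
width: 0.0242
```

Emit:
send_rows:
  increments:
    - [-1, 0, 0, 0, 0]
    - [-1, 0, 0, 0, 0]
    - [-1, 0, 0, 0, 0]

```text
time: 5.08
tool_pos: [0.5304, 0.2541, 0.1706]
ee_rot: [-0.487, 1.568, -2.811]
wrist_force: [-0.5, -0.3, -1.2]
width: 0.0241
```

```bash
python3 go.py .570 .0217 .172 -43.1;python3 - <<'E'
from bench import robot
import cv2,numpy as np
s=robot.snapshot("side");np.savez("pics/side4.npz",**s)
cv2.imwrite("pics/v5.png",cv2.convertScaleAbs(cv2.resize(s["image"][60:190,165:275,::-1],None,fx=4.6,fy=4.6,interpolation=cv2.INTER_CUBIC),alpha=1.8))
E
```

```text
t 5.08 tcp [0.5304 0.2541 0.1706] yaw -43.14 axdown [-0.002 -0.001 -1.   ] w 0.0241 F [-0.51 -0.31 -1.17] q [0.35 0.18 1.33 0.   1.63 1.1 ]
shift [-0.0013  0.1878  0.1425] roll -0.0007
```

View pics/v5.png

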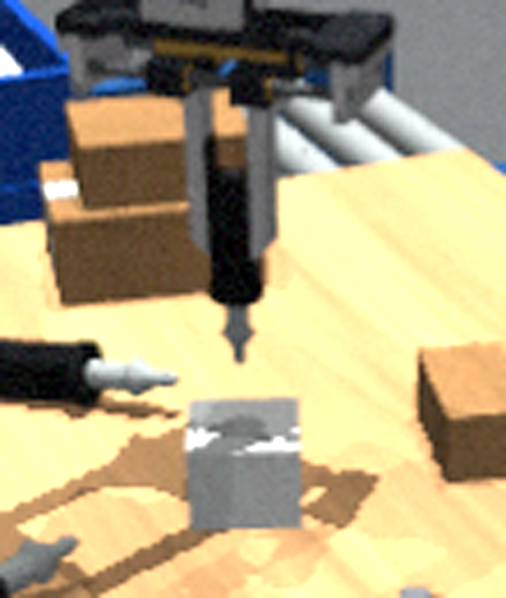

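Emit:
send_rows:
  increments:
    - [-1, 0, 0.012, 0.009, 0]
    - [-1, 0, 0.036, 0.027, 0]
    - [-1, 0, 0.064, 0.049, 0]
    - [-1, 0, 0.092, 0.07, 0]
    - [-1, 0, 0.12, 0.091, 0]

```text
time: 5.55
tool_pos: [0.5554, 0.1046, 0.1698]
ee_rot: [-0.738, 1.567, -3.061]
wrist_force: [0.1, -0.0, -0.7]
width: 0.0242
```

Emit:
send_rows:
  increments:
    - [-1, 0.01, 0.028, 0.021, 0]
    - [-1, 0.02, 0.05, 0.038, 0]
    - [-1, 0.03, 0.063, 0.048, 0]
    - [-1, 0.035, 0.0677, 0.0515, 0]
    - [-1, 0.035, 0.0677, 0.0515, 0]

```text
time: 5.97
tool_pos: [0.5689, 0.0209, 0.1336]
ee_rot: [-0.899, 1.565, 3.058]
wrist_force: [-0.5, 0.5, -2.1]
width: 0.0243
```

Emit:
send_rows:
  increments:
    - [-1, 0, 0, 0, 0]
    - [-1, 0, 0, 0, 0]
    - [-1, 0, 0, 0, 0]
    - [-1, 0, 0, 0, 0]
    - [-1, 0, 0, 0, 0]

```text
time: 6.38
tool_pos: [0.5709, 0.0229, 0.1377]
ee_rot: [2.425, 1.57, 0.103]
wrist_force: [-0.4, -0.4, -1.3]
width: 0.0243
```

```bash
python3 go.py .5703 .0217 .12 -43.1;python3 - <<'E'
from bench import robot
import cv2,numpy as np
o=[]
for n,b in(("side",(120,230,220,340)),("top",(110,220,200,320))):
    s=robot.snapshot(n);np.savez(f"pics/{n}5.npz",**s)
    o.append(cv2.resize(s["image"][b[0]:b[1],b[2]:b[3],::-1],(396,363),interpolation=cv2.INTER_CUBIC))
cv2.imwrite("pics/v6.png",cv2.convertScaleAbs(np.hstack(o),alpha=1.8))
E
python3 go.py .5703 .0217 .12 -43.1
```

```text
t 6.38 tcp [0.5709 0.0229 0.1377] yaw -43.06 axdown [ 0.001  0.    -1.   ] w 0.0243 F [-0.44 -0.44 -1.31] q [-0.06  0.16  1.43  0.    1.56  0.69]
shift [0.0177 0.0004 0.0013] roll 0.0006
t 6.48 tcp [0.5708 0.0226 0.1374] yaw -43.09 axdown [ 0.001  0.    -1.   ] w 0.0244 F [-0.48  0.24 -1.91] q [-0.06  0.16  1.43  0.    1.56  0.69]
shift [0.0174 0.0002 0.001 ] roll 0.0001
```

View pics/v6.png

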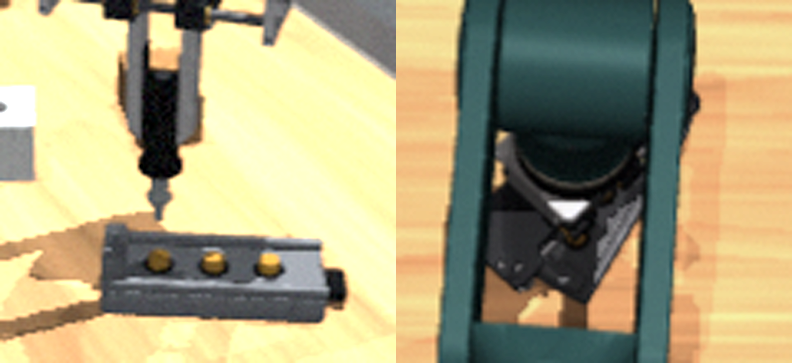

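```bash
python3 - <<'E'
from h import *
S=load("side5")
g=cv2.cvtColor(S["image"],cv2.COLOR_RGB2GRAY);print(g[174:192,258:280])
h=cv2.cvtColor(S["image"],cv2.COLOR_RGB2HSV);print(S["image"][193:203,262:274,0]);
t=plane(S,[(267.8,186.3)],.0655)
print(t,proj(S,[[.5708,.0226,.0655]]),proj(S,[[.5703,.0217,.034]]))
E
```

```text
[[155 152 153 153 154 152 152 118  34  42  32  31  48 110 151 156 157 157
  155 152 152 154]
 [158 157 154 154 154 154 158 126  51  53  51  52  62 118 161 159 160 158
  157 154 153 154]
 [157 158 156 153 152 152 153 125  52  53  52  52  60 113 156 160 160 161
  158 156 157 158]
 [159 157 158 152 155 154 137  89  53  55  49  57  75 120 151 155 159 160
  160 158 158 155]
 [159 160 159 158 154 145 105  53  50  54  56  53  55  81 128 152 156 158
  159 159 158 158]
 [160 160 160 160 158 143 102  56  53  57  55  57  58  66 115 149 150 153
  158 159 159 159]
 [159 157 160 159 160 155 122  53  54  59  57  55  56  75 123 152 152 154
  156 157 160 159]
 [156 160 161 161 160 157 144  96  50  50  48  51  74 124 155 155 153 152
  154 156 160 157]
 [158 160 162 159 161 161 159 134  76  48  48  74 123 154 155 157 156 153
  153 154 155 159]
 [160 162 158 161 158 159 158 157 122  51  51  88 138 156 158 157 157 156
  154 151 155 157]
 [139 131 141 103 102 105 105 101  85  52  50 108 153 156 157 156 155 157
  154 153 157 158]
 [ 97  97  98  92  93  95  94  94  81  51  52 111 155 154 153 155 156 158
  1
[... 362 characters left out ...]
54 155
  155 155 155 155]
 [ 48  50  54  56  59  58  58  65  60  63  63  64  72  84  91  97 110 109
  108 105 118 130]
 [ 44  43  52  50  51  49  51  52  53  52  55  53  54  57  56  59  60  59
   61  61  62  66]]
[[38 37 36 37 35 34 35 37 36 41 43 39]
 [45 48 50 48 47 49 49 50 43 44 42 35]
 [48 48 49 49 56 64 67 58 55 49 48 50]
 [48 49 52 52 57 69 81 79 72 61 48 47]
 [50 54 48 49 57 58 59 71 77 65 53 53]
 [54 43 30 49 59 60 59 60 57 43 40 51]
 [34 19 18 45 60 61 63 62 55 34 28 42]
 [28 15 15 41 58 62 60 62 52 27 24 45]
 [33 31 11 14 38 53 43 33 24  6 37 48]
 [33 32 32 23 13 16  9  8 14 25 33 42]]
[[0.56896989 0.01968705 0.0655    ]] [[267.90205565 185.52950543]] [[267.5303756  196.17195723]]
```

Emit:
send_rows:
  increments:
    - [-1, 0.006, 0.0003, 0.001, 0]
    - [-1, 0.013, 0.0003, 0.001, 0]
    - [-1, 0.02, 0.0003, 0.001, 0]
    - [-1, 0.025, 0.0003, 0.001, 0]
    - [-1, 0.027, 0.0003, 0.001, 0]

```text
time: 6.9
tool_pos: [0.5691, 0.0211, 0.108]
ee_rot: [-0.925, 1.568, 3.034]
wrist_force: [-0.8, -0.1, -1.7]
width: 0.0245
```

Emit:
send_rows:
  increments:
    - [-1, 0.002, 0, 0, 0]
    - [-1, 0.004, 0, 0, 0]
    - [-1, 0.006, 0, 0, 0]
    - [-1, 0.008, 0, 0, 0]
    - [-1, 0.0095, 0, 0, 0]

```text
time: 7.32
tool_pos: [0.5703, 0.021, 0.101]
ee_rot: [2.423, 1.57, 0.099]
wrist_force: [-1.2, 0.5, 2.1]
width: 0.0245
```

Emit:
send_rows:
  increments:
    - [-1, 0, 0, 0, 0]
    - [-1, 0, 0, 0, 0]
    - [-1, 0, 0, 0, 0]
    - [-1, 0, 0, 0, 0]

```text
time: 7.65
tool_pos: [0.5703, 0.021, 0.1008]
ee_rot: [2.431, 1.57, 0.107]
wrist_force: [-0.9, -0.0, 1.3]
width: 0.0244
```

```bash
python3 go.py .5703 .0212 .1005 -43.1;python3 - <<'E'
from bench import robot
import cv2,numpy as np
o=[]
for n,b in(("side",(160,225,235,315)),):
    s=robot.snapshot(n);np.savez(f"pics/{n}6.npz",**s)
    o.append(cv2.resize(s["image"][b[0]:b[1],b[2]:b[3],::-1],None,fx=7,fy=7,interpolation=cv2.INTER_CUBIC))
cv2.imwrite("pics/v7.png",cv2.convertScaleAbs(np.hstack(o),alpha=1.8))
E
```

```text
t 7.65 tcp [0.5703 0.021  0.1008] yaw -43.15 axdown [ 0.  0. -1.] w 0.0244 F [-0.91 -0.03  1.31] q [-0.06  0.18  1.48  0.    1.48  0.69]
shift [ 0.0003 -0.0001 -0.0001] roll -0.0008
```

View pics/v7.png

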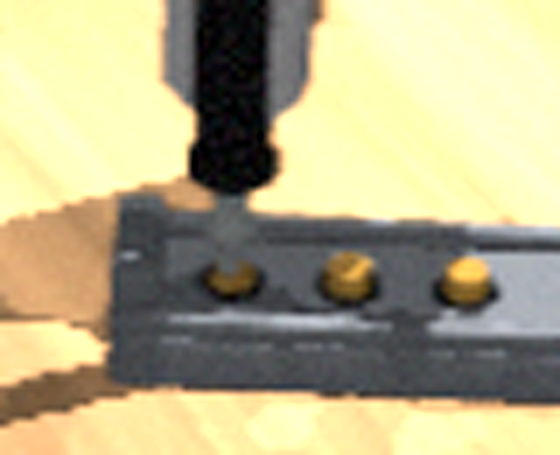

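Emit:
send_rows:
  increments:
    - [-1, 0.0004, 0, 0, 0]
    - [-1, 0.0008, 0, 0, 0]
    - [-1, 0.0008, 0, 0, 0]
    - [-1, 0.0008, 0, 0, 0]

```text
time: 8.03
tool_pos: [0.5703, 0.0211, 0.0998]
ee_rot: [2.507, 1.57, 0.183]
wrist_force: [-2.2, 0.8, 2.5]
width: 0.0244
```

Emit:
send_rows:
  increments:
    - [-1, -0.005, 0, 0, 0]
    - [-1, -0.011, 0, 0, 0]
    - [-1, -0.016, 0, 0, 0]
    - [-1, -0.018, 0, 0, 0]
    - [-1, -0.018, 0, 0, 0]

```text
time: 8.45
tool_pos: [0.5706, 0.021, 0.1184]
ee_rot: [2.332, 1.569, 0.008]
wrist_force: [-0.2, -0.0, -0.8]
width: 0.0242
```

Emit:
send_rows:
  increments:
    - [-1, 0, 0.007, -0.0016, 0]
    - [-1, 0, 0.018, -0.0042, 0]
    - [-1, 0, 0.03, -0.007, 0]
    - [-1, 0, 0.038, -0.0089, 0]
    - [-1, 0, 0.0407, -0.0095, 0]

```text
time: 8.87
tool_pos: [0.6076, -0.001, 0.117]
ee_rot: [-0.164, 1.57, -2.489]
wrist_force: [0.0, 0.0, -0.7]
width: 0.024
```

Emit:
send_rows:
  increments:
    - [-1, 0.002, 0, 0, 0]
    - [-1, 0.005, 0, 0, 0]
    - [-1, 0.0075, 0, 0, 0]
    - [-1, 0.009, 0, 0, 0]
    - [-1, 0.0095, 0, 0, 0]

```text
time: 9.28
tool_pos: [0.6057, 0.0005, 0.1075]
ee_rot: [-1.002, 1.57, 2.958]
wrist_force: [0.1, -0.3, -1.1]
width: 0.0241
```

```bash
python3 go.py .6065 .0003 .100 -43.1
```

```text
t 9.28 tcp [6.057e-01 5.000e-04 1.075e-01] yaw -43.12 axdown [-0.001  0.    -1.   ] w 0.0241 F [ 0.07 -0.32 -1.05] q [-0.09  0.25  1.38  0.    1.51  0.66]
shift [ 0.0075  0.0007 -0.0004] roll -0.0004
```

Emit:
send_rows:
  increments:
    - [-1, 0.002, 0.0005, 0, 0]
    - [-1, 0.004, 0.0005, 0, 0]
    - [-1, 0.006, 0.0005, 0, 0]
    - [-1, 0.0078, 0.0005, 0, 0]
    - [-1, 0.0078, 0.0005, 0, 0]

```text
time: 9.7
tool_pos: [0.6068, -0.0001, 0.1006]
ee_rot: [2.76, 1.57, 0.436]
wrist_force: [-0.0, 0.4, 2.5]
width: 0.0243
```

Emit:
send_rows:
  increments:
    - [-1, 0, 0, 0, 0]
    - [-1, 0, 0, 0, 0]
    - [-1, 0, 0, 0, 0]
    - [-1, 0, 0, 0, 0]

```text
time: 10.03
tool_pos: [0.6068, -0.0001, 0.1006]
ee_rot: [2.909, 1.57, 0.585]
wrist_force: [-0.7, 0.8, 1.3]
width: 0.0243
```

```bash
python3 go.py .6065 .0003 .100 -43.1;python3 - <<'E'
from bench import robot
import cv2,numpy as np
o=[]
for n,b in(("side",(160,225,235,315)),):
    s=robot.snapshot(n);np.savez(f"pics/{n}7.npz",**s)
    o.append(cv2.resize(s["image"][b[0]:b[1],b[2]:b[3],::-1],None,fx=7,fy=7,interpolation=cv2.INTER_CUBIC))
cv2.imwrite("pics/v8.png",cv2.convertScaleAbs(np.hstack(o),alpha=1.8))
E
```

```text
t 10.03 tcp [ 6.068e-01 -1.000e-04  1.006e-01] yaw -43.14 axdown [ 0.  0. -1.] w 0.0243 F [-0.75  0.81  1.3 ] q [-0.09  0.25  1.39  0.    1.5   0.66]
shift [ 0.0006 -0.0005 -0.0001] roll -0.0007
```

View pics/v8.png

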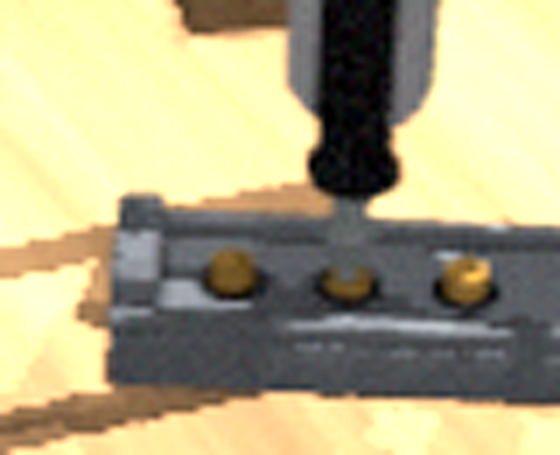

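Contact 2 (px ≈ 285,200) is clearly pressed; contact 1 has sprung back. A touch deeper, then on to contact 3.

Emit:
send_rows:
  increments:
    - [-1, 0.0004, 0, 0, 0]
    - [-1, 0.0008, 0, 0, 0]
    - [-1, 0.0008, 0, 0, 0]

```text
time: 10.33
tool_pos: [0.6069, -0.0001, 0.0998]
ee_rot: [2.759, 1.57, 0.435]
wrist_force: [-1.4, 0.5, 2.2]
width: 0.0242
```

Emit:
send_rows:
  increments:
    - [-1, -0.005, 0, 0, 0]
    - [-1, -0.011, 0, 0, 0]
    - [-1, -0.016, 0, 0, 0]
    - [-1, -0.018, 0, 0, 0]
    - [-1, -0.018, 0, 0, 0]

```text
time: 10.75
tool_pos: [0.6071, -0.0004, 0.1183]
ee_rot: [2.03, 1.57, -0.294]
wrist_force: [0.1, -0.3, -1.7]
width: 0.0245
```

Emit:
send_rows:
  increments:
    - [-1, 0, 0.007, -0.0016, 0]
    - [-1, 0, 0.018, -0.0042, 0]
    - [-1, 0, 0.03, -0.007, 0]
    - [-1, 0, 0.038, -0.0089, 0]
    - [-1, 0, 0.0405, -0.0095, 0]

```text
time: 11.17
tool_pos: [0.6436, -0.0219, 0.1168]
ee_rot: [-0.48, 1.57, -2.805]
wrist_force: [0.0, 0.1, -1.8]
width: 0.0242
```

Emit:
send_rows:
  increments:
    - [-1, 0.002, 0, 0, 0]
    - [-1, 0.005, 0, 0, 0]
    - [-1, 0.0075, 0, 0, 0]
    - [-1, 0.009, 0, 0, 0]
    - [-1, 0.0095, 0, 0, 0]

```text
time: 11.58
tool_pos: [0.6422, -0.0206, 0.1075]
ee_rot: [-1.052, 1.57, 2.907]
wrist_force: [-0.1, -0.1, -2.4]
width: 0.0241
```

```bash
python3 go.py .6427 -.0205 .100 -43.1
```

```text
t 11.58 tcp [ 0.6422 -0.0206  0.1075] yaw -43.12 axdown [-0.001  0.    -1.   ] w 0.0241 F [-0.11 -0.12 -2.35] q [-0.12  0.33  1.28  0.    1.53  0.63]
shift [ 0.0075  0.0003 -0.0005] roll -0.0004
```

Emit:
send_rows:
  increments:
    - [-1, 0.002, 0, 0, 0]
    - [-1, 0.004, 0, 0, 0]
    - [-1, 0.006, 0, 0, 0]
    - [-1, 0.0078, 0, 0, 0]
    - [-1, 0.0084, 0, 0, 0]

```text
time: 12.0
tool_pos: [0.6428, -0.0208, 0.1]
ee_rot: [2.849, 1.57, 0.525]
wrist_force: [-1.4, -0.0, 1.1]
width: 0.0243
```

Emit:
send_rows:
  increments:
    - [-1, 0, 0, 0, 0]
    - [-1, 0, 0, 0, 0]
    - [-1, 0, 0, 0, 0]
    - [-1, 0, 0, 0, 0]

```text
time: 12.33
tool_pos: [0.6429, -0.0208, 0.1]
ee_rot: [2.92, 1.57, 0.597]
wrist_force: [0.5, 1.8, 1.9]
width: 0.0244
```

```bash
python3 go.py .6427 -.0205 .1 -43.1;python3 - <<'E'
from bench import robot
import cv2,numpy as np
o=[]
for n,b in(("side",(160,225,245,325)),):
    s=robot.snapshot(n);np.savez(f"pics/{n}8.npz",**s)
    o.append(cv2.resize(s["image"][b[0]:b[1],b[2]:b[3],::-1],None,fx=7,fy=7,interpolation=cv2.INTER_CUBIC))
cv2.imwrite("pics/v9.png",cv2.convertScaleAbs(np.hstack(o),alpha=1.8))
E
```

```text
t 12.33 tcp [ 0.6429 -0.0208  0.1   ] yaw -43.14 axdown [ 0.  0. -1.] w 0.0244 F [0.48 1.79 1.94] q [-0.12  0.33  1.29  0.    1.52  0.63]
shift [-0.     -0.0004 -0.0001] roll -0.0007
```

View pics/v9.png

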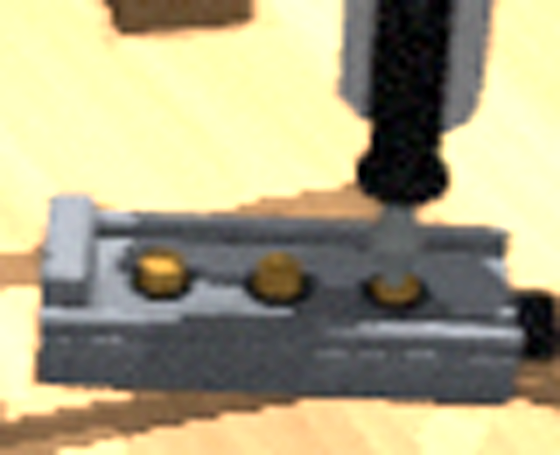

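Emit:
send_rows:
  increments:
    - [-1, -0.008, 0, 0, 0]
    - [-1, -0.024, 0, 0, 0]
    - [-1, -0.044, 0, 0, 0]
    - [-1, -0.06, 0, 0, 0]
    - [-1, -0.065, 0, 0, 0]

```text
time: 12.8
tool_pos: [0.6442, -0.0214, 0.168]
ee_rot: [2.124, 1.565, -0.2]
wrist_force: [1.3, 1.0, -0.3]
width: 0.0244
```

Emit:
send_rows:
  increments:
    - [-1, 0, 0.003, 0.011, 0]
    - [-1, 0, 0.009, 0.033, 0]
    - [-1, 0, 0.016, 0.06, 0]
    - [-1, 0, 0.0245, 0.09, 0]
    - [-1, 0, 0.033, 0.12, 0]

```text
time: 13.22
tool_pos: [0.5828, -0.1323, 0.1625]
ee_rot: [-0.917, 1.567, 3.043]
wrist_force: [0.8, 0.1, -1.1]
width: 0.0244
```

Emit:
send_rows:
  increments:
    - [-1, 0, 0.0085, 0.03, 0]
    - [-1, 0, 0.0165, 0.058, 0]
    - [-1, 0, 0.0225, 0.08, 0]
    - [-1, 0, 0.0255, 0.0925, 0]
    - [-1, 0, 0.0257, 0.0936, 0]

```text
time: 13.63
tool_pos: [0.5374, -0.2192, 0.1632]
ee_rot: [-0.92, 1.568, 3.035]
wrist_force: [-0.1, 0.4, -0.9]
width: 0.0242
```

Emit:
send_rows:
  increments:
    - [-1, 0, 0, 0, 0]
    - [-1, 0, 0, 0, 0]
    - [-1, 0, 0, 0, 0]
    - [-1, 0, 0, 0, 0]
    - [-1, 0, 0, 0, 0]

```text
time: 14.05
tool_pos: [0.54, -0.216, 0.1646]
ee_rot: [-2.829, 1.571, 1.132]
wrist_force: [0.6, 0.5, -1.2]
width: 0.0242
```

```bash
python3 go.py .5396 -.2165 .14 -43.1;python3 - <<'E'
from bench import robot
import cv2,numpy as np
o=[]
for n,b in(("side",(190,300,260,370)),("top",(130,240,290,400))):
    s=robot.snapshot(n);np.savez(f"pics/{n}9.npz",**s)
    o.append(cv2.resize(s["image"][b[0]:b[1],b[2]:b[3],::-1],(396,396),interpolation=cv2.INTER_CUBIC))
cv2.imwrite("pics/v10.png",cv2.convertScaleAbs(np.hstack(o),alpha=1.8))
E
python3 go.py .5396 -.2165 .14 -43.1
```

```text
t 14.05 tcp [ 0.54   -0.216   0.1646] yaw -43.05 axdown [ 0.  0. -1.] w 0.0242 F [ 0.61  0.53 -1.22] q [-0.48  0.17  1.36  0.    1.61  0.27]
shift [0.0246 0.     0.0007] roll 0.0009
t 14.15 tcp [ 0.5399 -0.2163  0.1647] yaw -43.08 axdown [ 0.  0. -1.] w 0.0244 F [-0.44  0.69 -1.27] q [-0.48  0.17  1.36  0.    1.61  0.27]
shift [ 0.0247 -0.0001  0.0004] roll 0.0004
```

View pics/v10.png

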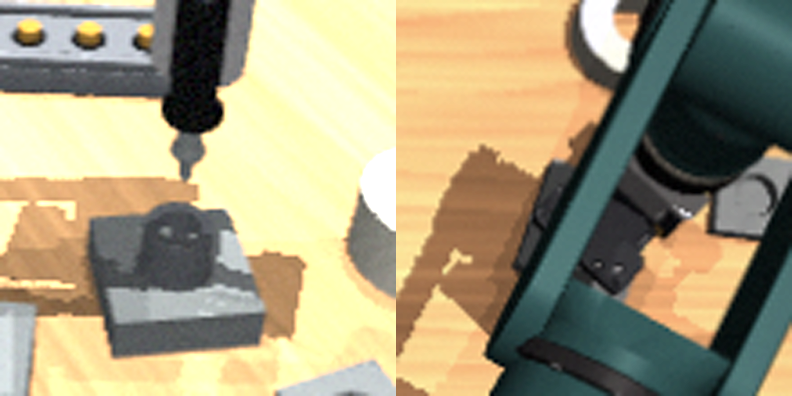

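```bash
python3 - <<'E'
from h import *
S=load("side9")
print(proj(S,[[.5399,-.2163,.0927],[.5399,-.2163,.1377],[.5396,-.2165,.058]]))
g=cv2.cvtColor(S["image"],cv2.COLOR_RGB2GRAY);print(g[216:244,302:326]);print(g[244:264,297:322])
E
```

```text
[[311.14791445 238.53190059]
 [313.26604137 220.71766051]
 [309.52893346 251.6081203 ]]
[[ 43  40  44  32  18  12  12   8   9   3   2  11   0   2  12   7   5   6
  119 164 166 164 166 167]
 [ 85  82  83  31   3   1   5   7   7  12   9   2   8   7   8   6   1  14
   66 136 165 162 165 167]
 [148 147 114  32   4   9   7   7   0   6   3   5   7   8   7   8  11  11
   23  69 136 165 164 163]
 [167 169 129  13   2   5   4  11  13   3   6  10   3   5   7   4   9   2
    9  38 127 169 166 163]
 [170 168 128   5  14   5  14   2   7  10   2   8   2   9   8   9   7   2
    4  11 124 168 169 165]
 [165 167 132  33   9   1  13   8   6   4   7  12  10  15   2   0   5   6
    4   1 124 170 169 169]
 [164 167 135  64   9   4   4   6   2   2  13   8   4   3   8   8  13  11
    0  32 129 173 170 169]
 [164 163 164 127  29   4  12   7  11   8   1   9  10   7  11   7  10   5
    6  60 137 170 172 169]
 [165 166 163 161 121   8  14   7   9   4   8  13  12   0   6   7   7   6
   32 126 168 171 172 171]
 [167 165 163 164 146 107  62   6   2   9   6   9   7  14   8   7  10  60
  109 151 174 171 172 170]
 [
[... 3217 characters left out ...]
41  37  36  38  37  37  39  39  38  38
   43  39  43  42  54  60  95]
 [ 59  55  43  37  34  36  39  41  42  43  48  49  51  44  39  35  44  41
   42  37  39  42  54  57  94]
 [ 54  53  41  36  37  38  39  38  43  39  45  45  45  42  47  46  45  39
   40  40  34  45  56  58  94]
 [ 56  47  35  33  38  38  39  41  38  42  43  44  46  42  42  43  41  40
   44  41  40  49  57  61  95]
 [ 50  35  35  33  33  36  38  40  39  41  39  40  42  42  43  42  43  41
   40  42  36  45  57  97 113]
 [ 49  40  33  36  33  37  41  40  41  39  42  42  43  42  42  42  43  38
   38  41  35  44  57  93 113]
 [ 54  36  36  36  38  42  40  38  44  41  40  43  41  40  40  43  45  39
   37  41  41  40  54  61  58]]
```

```bash
python3 - <<'E'
from h import *
S=load("side9")
a=np.linspace(0,2*np.pi,72)
for r in(.0125,.02):
    q=proj(S,np.c_[.5396+r*np.cos(a),-.2165+r*np.sin(a),0*a+.058]);print(r,q.min(0),q.max(0))
q=proj(S,[[.5396,-.2165,.058],[.5416,-.2165,.058],[.5396,-.2145,.058]]);print(q)
E
```

```text
0.0125 [303.33893447 247.40306492] [315.72754821 255.92093184]
0.02 [299.63095403 244.92914365] [319.45577003 258.56105228]
[[309.52893346 251.6081203 ]
 [310.36197257 251.30990137]
 [308.99359213 250.99650839]]
```

Emit:
send_rows:
  increments:
    - [-1, 0.006, 0, 0.0011, 0]
    - [-1, 0.013, 0, 0.0011, 0]
    - [-1, 0.02, 0, 0.0011, 0]
    - [-1, 0.026, 0, 0.0011, 0]
    - [-1, 0.03, 0, 0.0011, 0]

```text
time: 14.57
tool_pos: [0.5381, -0.2174, 0.1329]
ee_rot: [-1.354, 1.568, 2.605]
wrist_force: [-0.0, -0.4, -2.0]
width: 0.0241
```

Emit:
send_rows:
  increments:
    - [-1, 0, 0, 0, 0]
    - [-1, 0, 0, 0, 0]
    - [-1, 0, 0, 0, 0]

```text
time: 14.82
tool_pos: [0.539, -0.2178, 0.1349]
ee_rot: [2.078, 1.57, -0.246]
wrist_force: [-0.7, 0.6, -0.7]
width: 0.0245
```

Emit:
send_rows:
  increments:
    - [-1, 0.004, 0, 0, 0]
    - [-1, 0.009, 0, 0, 0]
    - [-1, 0.014, 0, 0, 0]
    - [-1, 0.018, 0, 0, 0]
    - [-1, 0.02, 0, 0, 0]

```text
time: 15.23
tool_pos: [0.5383, -0.2175, 0.1134]
ee_rot: [-1.342, 1.569, 2.617]
wrist_force: [-0.3, 0.6, -1.3]
width: 0.0243
```

```bash
python3 go.py .5390 -.217 .105 -43.1;python3 - <<'E'
from bench import robot
import cv2,numpy as np
o=[]
for n,b in(("side",(190,300,260,370)),):
    s=robot.snapshot(n)
    o.append(cv2.resize(s["image"][b[0]:b[1],b[2]:b[3],::-1],(550,550),interpolation=cv2.INTER_CUBIC))
cv2.imwrite("pics/v11.png",cv2.convertScaleAbs(np.hstack(o),alpha=2))
E
python3 go.py .5390 -.217 .105 -43.1
```

```text
t 15.23 tcp [ 0.5383 -0.2175  0.1134] yaw -43.14 axdown [-0.001  0.001 -1.   ] w 0.0243 F [-0.27  0.6  -1.28] q [-0.48  0.19  1.44  0.    1.51  0.27]
shift [ 0.0084  0.0002 -0.0008] roll -0.0008
t 15.28 tcp [ 0.5382 -0.2174  0.1132] yaw -43.15 axdown [-0.002  0.001 -1.   ] w 0.0242 F [-0.33  0.27 -1.28] q [-0.48  0.19  1.44  0.    1.51  0.27]
shift [ 0.0082  0.0003 -0.0009] roll -0.0008
```

View pics/v11.png

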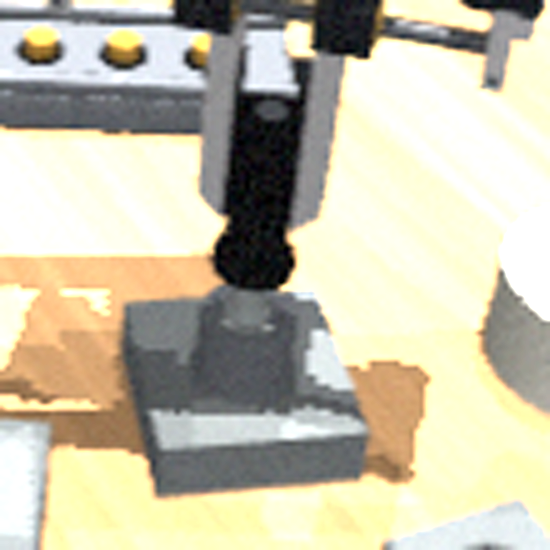

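Emit:
send_rows:
  increments:
    - [-1, 0.002, 0, 0, 0]
    - [-1, 0.005, 0, 0, 0]
    - [-1, 0.0075, 0, 0, 0]
    - [-1, 0.01, 0, 0, 0]
    - [-1, 0.012, 0, 0, 0]

```text
time: 15.7
tool_pos: [0.5389, -0.2176, 0.1025]
ee_rot: [3.125, 1.57, 0.801]
wrist_force: [0.3, 0.3, -1.0]
width: 0.0241
```

Emit:
send_rows:
  increments:
    - [-1, 0.001, 0, 0, 0]
    - [-1, 0.002, 0, 0, 0]
    - [-1, 0.003, 0, 0, 0]
    - [-1, 0.004, 0, 0, 0]

```text
time: 16.03
tool_pos: [0.5393, -0.2175, 0.0996]
ee_rot: [2.572, 1.569, 0.248]
wrist_force: [-0.4, 1.9, 3.5]
width: 0.0245
```

```bash
python3 go.py .5390 -.217 .085 -43.1
```

```text
t 16.03 tcp [ 0.5393 -0.2175  0.0996] yaw -43.13 axdown [ 0.001  0.    -1.   ] w 0.0245 F [-0.37  1.92  3.47] q [-0.48  0.2   1.46  0.    1.49  0.27]
shift [ 0.0146 -0.0005 -0.0001] roll -0.0006
```

Emit:
send_rows:
  increments:
    - [-1, 0.001, 0, 0, 0]
    - [-1, 0.002, 0, 0, 0]
    - [-1, 0.003, 0, 0, 0]

```text
time: 16.28
tool_pos: [0.5399, -0.2175, 0.0981]
ee_rot: [2.261, 1.567, -0.063]
wrist_force: [-0.2, 4.3, 9.4]
width: 0.0239
```

Emit:
send_rows:
  increments:
    - [-1, 0.001, 0, 0, 0]
    - [-1, 0.002, 0, 0, 0]
    - [-1, 0.003, 0, 0, 0]

```text
time: 16.53
tool_pos: [0.5404, -0.2174, 0.0969]
ee_rot: [2.235, 1.566, -0.088]
wrist_force: [-1.3, 4.7, 15.4]
width: 0.0242
```

```bash
python3 go.py .5390 -.217 .085 -43.1
```

```text
t 16.53 tcp [ 0.5404 -0.2174  0.0969] yaw -43.12 axdown [ 0.005 -0.    -1.   ] w 0.0242 F [-1.34  4.65 15.42] q [-0.48  0.2   1.46  0.    1.48  0.27]
shift [ 0.0118 -0.0014  0.0007] roll -0.0004
```

Emit:
send_rows:
  increments:
    - [-1, 0.0005, -0.0008, -0.0008, 0]
    - [-1, 0.001, -0.0008, -0.0008, 0]
    - [-1, 0.002, -0.0008, -0.0008, 0]

```text
time: 16.78
tool_pos: [0.5406, -0.2168, 0.0956]
ee_rot: [2.049, 1.565, -0.274]
wrist_force: [-2.4, 3.8, 6.6]
width: 0.024
```

```bash
python3 go.py .5390 -.216 .085 -43.1
```

```text
t 16.78 tcp [ 0.5406 -0.2168  0.0956] yaw -43.13 axdown [ 0.006 -0.002 -1.   ] w 0.024 F [-2.35  3.79  6.59] q [-0.48  0.2   1.46  0.    1.47  0.27]
shift [ 0.0106 -0.0017  0.0005] roll -0.0005
```

Emit:
send_rows:
  increments:
    - [-1, 0.001, 0, 0, 0]
    - [-1, 0.002, 0, 0, 0]
    - [-1, 0.003, 0, 0, 0]

```text
time: 17.03
tool_pos: [0.5386, -0.2168, 0.0872]
ee_rot: [0.027, 1.57, -2.297]
wrist_force: [0.9, -0.1, -0.6]
width: 0.024
```

```bash
python3 go.py .5390 -.216 .085 -43.1;python3 - <<'E'
from bench import robot
import cv2,numpy as np
o=[]
for n,b in(("side",(190,300,260,370)),):
    s=robot.snapshot(n);np.savez("pics/side12.npz",**s)
    o.append(cv2.resize(s["image"][b[0]:b[1],b[2]:b[3],::-1],(550,550),interpolation=cv2.INTER_CUBIC))
cv2.imwrite("pics/v12.png",cv2.convertScaleAbs(np.hstack(o),alpha=2.3))
E
```

```text
t 17.03 tcp [ 0.5386 -0.2168  0.0872] yaw -43.15 axdown [-0. -0. -1.] w 0.024 F [ 0.94 -0.14 -0.57] q [-0.48  0.21  1.47 -0.    1.46  0.27]
shift [ 0.0022 -0.0003 -0.0009] roll -0.0008
```

View pics/v12.png

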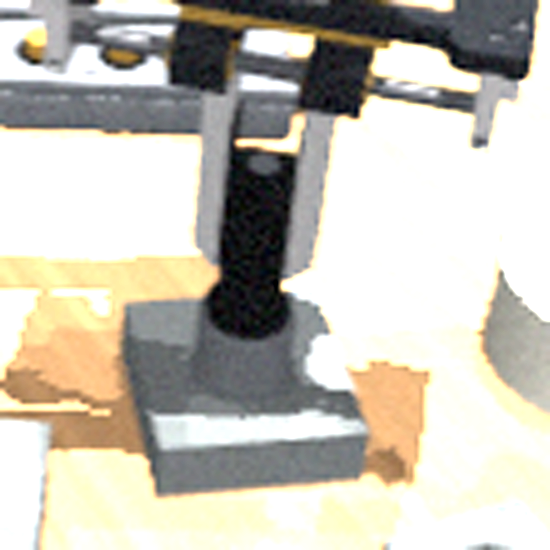

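Emit:
send_rows:
  increments:
    - [-1, 0.001, 0, 0, 0]
    - [-1, 0.002, 0, 0, 0]
    - [-1, 0.003, 0, 0, 0]
    - [-1, 0.004, 0, 0, 0]
    - [-1, 0.004, 0, 0, 0]

```text
time: 17.5
tool_pos: [0.5388, -0.2168, 0.0849]
ee_rot: [1.658, 1.57, -0.666]
wrist_force: [-0.9, 1.3, 4.5]
width: 0.0242
```

```bash
python3 go.py .5390 -.216 .085 -43.1
```

```text
t 17.5 tcp [ 0.5388 -0.2168  0.0849] yaw -43.14 axdown [ 0.001 -0.    -1.   ] w 0.0242 F [-0.89  1.33  4.52] q [-0.48  0.21  1.48 -0.    1.46  0.27]
shift [-0.0001 -0.0004 -0.0007] roll -0.0008
```

Emit:
send_rows:
  increments:
    - [-1, 0.0005, 0, 0, 0]
    - [-1, 0.001, 0, 0, 0]
    - [-1, 0.0015, 0, 0, 0]
    - [-1, 0.0015, 0, 0, 0]
    - [-1, 0.0015, 0, 0, 0]

```text
time: 17.92
tool_pos: [0.5389, -0.2168, 0.0849]
ee_rot: [1.738, 1.569, -0.586]
wrist_force: [-3.5, 1.8, 9.6]
width: 0.0239
```

Emit:
send_rows:
  increments:
    - [-1, 0, 0, 0, 0]
    - [-1, 0, 0, 0, 0]
    - [-1, 0, 0, 0, 0]

```text
time: 18.17
tool_pos: [0.5389, -0.2168, 0.0849]
ee_rot: [1.75, 1.569, -0.574]
wrist_force: [-2.5, 1.7, 9.6]
width: 0.024
```

Emit:
send_rows:
  increments:
    - [-1, 0, 0, 0, 0]
    - [-1, 0, 0, 0, 0]

```text
time: 18.33
tool_pos: [0.5389, -0.2168, 0.0849]
ee_rot: [1.709, 1.569, -0.615]
wrist_force: [-2.1, 1.9, 9.7]
width: 0.024
```

```bash
python3 - <<'E'
from bench import robot
import cv2,numpy as np
from h import proj
s=robot.snapshot("side");np.savez("pics/side13.npz",**s)
a=cv2.resize(s["image"][:,:,::-1],(400,300));b=cv2.resize(s["image"][205:280,275,None][:,:0] if 0 else s["image"][205:280,260:360,::-1],(400,300),interpolation=cv2.INTER_CUBIC)
cv2.imwrite("pics/v13.png",cv2.convertScaleAbs(np.hstack([a,b]),alpha=1.8))
x=[[.5389,-.2168,z] for z in(.058,.064,.134)];print(proj(s,x))
E
python3 go.py .5390 -.216 .085 -43.1
```

```text
[[309.31740751 251.80460887]
 [309.57896408 249.60661561]
 [312.79174514 222.51834132]]
t 18.38 tcp [ 0.5389 -0.2168  0.0849] yaw -43.14 axdown [ 0.001 -0.001 -1.   ] w 0.0241 F [-2.45  1.58 10.4 ] q [-0.48  0.21  1.48 -0.    1.46  0.27]
shift [-0.0001 -0.0005 -0.0006] roll -0.0007
```

View pics/v13.png

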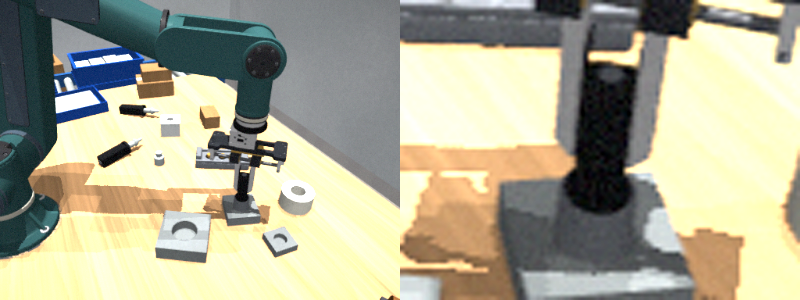

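```bash
python3 -c "
from bench import robot
print(robot.close_job()); o=robot.get_obs(); print(o['wrist_force'],o['tool_pos'],o['width'])"
```

```text
the job is handed in; nothing more can be done
None
the job is handed in; nothing more can be done
```

I took the smallest probe out of the stand, pressed contacts 1, 2 and 3 in order from the stop block, and pushed its nose into the snap cap until the collar was home. The job was handed in at about 18.4 s with the probe still gripped and pressed down.

**Contacts:** each tip ended about 5–6 mm below the contact's free height, at about 3–4 N. In the pictures each contact is visibly lower while pressed, and 1 and 2 were back up in the later pictures. I took no picture of contact 3 after lifting off.

**Cap:** the force peaked at about 15 N, then fell to about 0 at the click. The tool then stopped at z = 0.0849 m, where 0.085 m was expected. It stayed there as the push rose, so the grip did not slip.

**Last reading before handing in:** wrist force 10.4 N (about 11 N of push once the probe's weight is counted), finger opening 24 mm. The last picture shows the collar on the rim. After handing in, no further reading was possible.

**Not as expected:**
- The two larger probes standing loose on their tips fell over early, as the arm arrived. The fingertips were always more than 30 mm above their tops when over them, so I take it they toppled by themselves. They are lying on the table.
- The top and side cameras disagreed by about 1.5 mm on where the cap stands. A sideways force of about 5 N showed up during the push, so I moved the probe about 1 mm to correct it. A sideways force of about 3 N remained at the end.
- I did nothing with the carton, label roll or check weight, and they look unmoved in the last picture.

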